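Swap in a drive and lock the bay collar

TASK

Turn the drive bay's black dial anticlockwise all the way to its stop (off), then lower the drive with the orange grip into the bay's empty cradle, without dropping it, so that it lies flat inside the rim. Then turn the orange lock collar anticlockwise until the white line on its lug meets the red mark on the deck, with its steel tongue over the drive. Do not press the blue eject button, and leave everything else on the ledge where it stands.

Things in the scene. Friction and masses are not known exactly. Their poses are not given: they have to be found in the camera images.
- bay: Graphite aluminium drive bay, 200 (x) by 300 (y) by 70 mm high, fixed to the ledge; origin at the centre of its underside, x away from its ventilated front, y to its left, flat deck 70 mm above the origin. On the deck: cradle at the left (+y), collar in the middle, dial at the front right (-x, -y).
- cradle (a point): Centre of the cradle's floor, which is the bay deck itself; axes as the bay's. The cradle is a low rim of aluminium bars, 130 (bay x) by 70 (bay y) mm inside, 8 mm high and 5 mm thick.
- drive_orange: The drive to load: black plastic block 120 (x) by 60 (y) by 22 mm high, with an orange pull grip on top, 50 long (x) by 14 wide (y) by 22 mm high, centred (total height 44 mm). Origin at the centre of its underside, z up. 0.13 to 0.25 kg. It may lie either way round in the cradle.
- drive_grey: The same drive but with a grey grip; it stays where it is. Origin at the centre of its underside.
- collar (a joint): Lock collar angle in rad about the vertical axis, growing anticlockwise seen from above; at 0 its lug points to the bay's -x and its tongue to +x; at 1.571 (locked) lug and white line point to the bay's -y at the red mark, the tongue to +y over the cradle. It stops at 0 and at 1.87, beyond the mark; it stays where it is left.
- collar_axis (a point): Point on the collar's turning axis at deck height; axes as the bay's. The collar is an orange ring 84 mm across and 32 mm high round a fixed 36 mm high hub. Its steel tongue is 20 mm wide and 8 mm thick, reaches 102 mm from the axis and lies 26 to 34 mm above the deck. Across from the tongue stands the lug.
- collar_lug (a point): Top centre of the collar's orange lug, 49 mm from the axis and 62 mm above the deck; the lug is 30 mm long (radially), 14 mm thick and rises from the deck, free above the ring's top (32 mm) and beyond the ring. A white line runs along its top.
- lock_mark (a point): Centre of the red mark on the deck, a line 34 mm long and 6 mm wide pointing at the collar's axis, 87 mm from it.
- dial (a joint): Dial angle in rad, growing clockwise seen from above; 0 is the anticlockwise end stop (off).
- dial_grip (a point): Point on the dial's vertical axis, 37 mm above the deck, moving with the dial: a black bar 57 mm long (along this point's x), 14 mm thick, from 12 to 44 mm above the deck, on a 60 mm disc. At off, the bar lies along the bay's x, its white line towards the bay's front, at a small red mark.
- eject (a joint): Travel of the blue eject button in m, 0 up, 0.006 fully down; must stay up. It stands on the bay's deck at bay x -75, y -5 mm, 38 mm across, its top 22 mm above the deck.
- pot: Empty white ceramic plant pot, 100 mm across the rim, 100 mm high, behind the bay's right half; origin at the centre of its underside.
- mug: Blue mug, 76 mm across, 90 mm high, handle on its own +y, behind the bay's left half; origin at the centre of its underside.
- tray: Small stainless steel tray 160 by 110 by 20 mm with a 130 mm screwdriver in it; origin at the centre of its underside.
- aircan: Blue spray can 60 mm across, 180 mm high; origin at the centre of its underside.
- carton: Cardboard carton 130 by 90 by 50 mm; origin at the centre of its underside.
There are look-alikes about, which are no part of the job. What is shaped like the drive_orange but pink, turquoise or yellow is not meant.

How it is judged:
On the way, in this order (a step that is already met when the one before it is completed fails the run):
1. the dial is at its off stop, while the drive is still out and the collar open (value of joint dial below 0.08 rad and horizontal distance between drive_orange and cradle above 0.1 m and value of joint collar below 0.8 rad), for 0.1 s.
2. the drive is lowered into the cradle, still held by the fingers (not dropped), the collar open (z of drive_orange in the frame of cradle below 0.016 m and horizontal distance between drive_orange and cradle below 0.015 m and contact force between the fingers and drive_orange above 0.3 N and value of joint collar below 0.8 rad), for 0.05 s.
3. the drive lies flat in the cradle, let go, before the collar is closed (z of drive_orange in the frame of cradle below 0.005 m and horizontal distance between drive_orange and cradle below 0.012 m and angle between the x axis of drive_orange and the x axis of bay, either way round below 0.12 rad and angle between drive_orange's own z axis and vertical below 0.08 rad and contact force between the fingers and drive_orange below 0.1 N and value of joint collar below 0.8 rad), for 0.1 s.
4. the collar is at its locked mark (within 0.12 rad) over the drive (value of joint collar between 1.4508 and 1.6908 rad and z of drive_orange in the frame of cradle below 0.005 m and horizontal distance between drive_orange and cradle below 0.012 m and angle between the x axis of drive_orange and the x axis of bay, either way round below 0.12 rad and angle between drive_orange's own z axis and vertical below 0.08 rad), for 0.2 s.
At the end, for the whole second after the job is handed in: The dial is within 0.08 rad of its off stop; the orange-grip drive lies flat in the cradle (underside within 5 mm of the floor, centred within 12 mm, along the cradle within 0.12 rad, tilt under 0.08 rad), at rest; the collar is within 0.12 rad of its locked mark (1.571) and still (all of step 4 and value of joint dial below 0.08 rad and linear speed of drive_orange below 0.02 m/s and velocity of joint collar between -0.05 and 0.05 rad/s); the robot touches nothing.
It fails at once if any of the other things (grey-grip drive, pot, mug, tray, spray can, carton) is shifted more than 25 mm (distance of any of drive_grey, pot, mug, tray, aircan, carton from where it was at the start of the episode above 0.025 m).
It fails at once if the pot, mug or spray can is tipped over (angle between any of pot, mug, aircan's own z axis and vertical above 0.4 rad).
It fails at once if the eject button is pressed (value of joint eject above 0.004 m).
It also fails if it takes over 64 s, if anything falls off the work surface, if the arm or the gripper's body presses on something with over 40 N, if the wrist force passes 120 N, or if a joint passes its speed limit or range.

ROBOT

A 7-joint arm with a two-finger parallel gripper is mounted at the origin on the work surface. World frame = base frame: x ahead of the robot, y to its left, z up, the work surface at z = 0. Lengths are in m, angles in rad, forces in N, time in s.
With the tool pointing down it reaches from about 0.4 to 0.875 m from the base axis. Payload 19.3 kg.
Tool frame: the origin (TCP) lies at the very end of the fingers, on their centre line; the grasp point (between the pads) lies 19 mm behind it; z points along the fingers, y is the line along which they close (so a half turn about z gives the same grasp; the last joint's range is limited). The gripper opens to 85 mm and grips with 20 to 120 N. Pads are 22 mm wide; open, the fingers measure 114 mm over their backs; the gripper's body (76 mm by 85 mm) begins 54 mm behind the grasp point. The pads swing forward as they close: fully open they stand 13 mm farther back than shut.
Start: joints at [1.085, 0.521, -0.036, 1.599, 0.021, 1.021, -0.113], TCP at [0.252, -0.572, 0.231] pointing down, gripper open.
Joint ranges: [-2.91, 2.91], [-0.3, 2.13], [-1.5, 1.42], [0.17, 2.43], [-1.26, 4.41], [0.16, 1.93], [-2.52, 2.52]. Speed limits (rad/s): [1.89, 1.89, 2.39, 2.39, 3.01, 3.01, 3.01].

INTERFACE

Orientations are given as [roll, pitch, yaw] about the fixed x, y, z axes, in that order (R = Rz(yaw) Ry(pitch) Rx(roll)).
In Python, from workcell import monitor, optics, workorder gives the robot as it stands.
- The arm moves only by the tool apply_moves, never from a script. Its arguments are lists of equal length, an entry for each row: "linear": the shift along the tool's x, y, z each as a share of 0.1 m, from -1 to 1, a list of three; "delta_rot": the turn, a rotation vector about the tool's x, y, z each as a share of 120 degrees, from -1 to 1, a list of three. A call has exactly 5 rows; each row is the pose to reach, as a shift and turn from the pose commanded when the call began, along the tool's axes at that moment; what a row does not reach only later rows make up. A row lasts 1/12 s, in which the tool goes at most 41.7 mm and 7.16 degrees, less where a joint would pass 70% of its speed; a pose out of reach is approached as far as the arm can. A call with a number of a shift or a turn outside -1 to 1 is refused whole. A call with a gripper value outside its range is refused whole. "gripper" is the opening, from -1 (shut) to 1 (fully open), set as the call begins (left out, the last holds). The fingers move at their own pace and stop on an object; "force" is the grip in N (left out, the last holds). Time passes only in rows, so rows that repeat a pose let the fingers close, or fill a call up. It gives the time, the measured TCP pose, the force, the opening and the grip force at its end, in the units of the state.
- monitor.observe(): the state, without advancing time (a new reading comes with each control period).
- optics.grab_frame(name): name is "scene" or "side" or "wrist"; returns (picture, depth): 384x512x3 uint8, red, green, blue; 384x512 float32, m along the optical axis (not along the pixel's ray), 0 where there is no reading.
- optics.camera_info(name): a dict with "fx", "fy", "cx", "cy" (pixels), "rvec" (rotation vector, rad) and "tvec" (3), from world to camera coordinates, as OpenCV has them; the wrist camera has in their place "T_tool_cam" (4x4, takes a point from camera to tool coordinates, whose origin is the TCP and whose axes are the flange's). Camera axes: x right, y down, z forward; pixel columns grow to the right and rows downward; lengths in m; the calibration is good to about 2 mm. A picture is of the moment at which its call begins: read the wrist's pose just before it. camera_info takes no time and is no camera call.
- workorder.job_done(): hands the job in; it is judged then, once.
The state is a dict: "clock": time; "qpos": joint angles; "qd": joint speeds; "joint_efforts": joint torques, N m; "position": TCP position; "tool_rot": TCP orientation; "force": force on the tool from outside, world axes, zero at the start; "moment": the same for the moment, N m; "grip_width": finger opening in m; "finger_force": force on a finger pad.
Only numpy, scipy, OpenCV 4.12 (cv2) and the standard library are available. Lean on these libraries where they do the work, as an engineer would, in place of code of your own. Each camera call takes 0.05 s, during which the arm holds its last target. There are 200 camera calls.

## Working session

There is one attempt and no reset: what is moved stays moved. The work goes in short steps, Python scripts to look and compute and a tool call to move; the robot and the scene stay as the last step left them, time stands still between calls to the robot, and variables do not carry over. Pictures are saved under pics/ and viewed, at most 10 in all, crops included, and the job is handed in when it is done.

Besides the shell and the picture viewer there is one more tool, called after ">>>" as name(argument=value, ...) on one line, values as JSON. apply_moves: Moves the arm, as the interface text tells. Its arguments: {"type":"object","properties":{"linear":{"type":"array"},"delta_rot":{"type":"array"},"gripper":{"type":"number"},"force":{"type":"number"}},"required":["linear","delta_rot"]}

```bash
mkdir -p pics
cat > h.py <<'E'
import numpy as np, cv2
from scipy.spatial.transform import Rotation as R
from workcell import monitor, optics, workorder
def grab(n):
    s=monitor.observe(); im,d=optics.grab_frame(n); c=optics.camera_info(n)
    if n=='wrist':
        T=np.eye(4); T[:3,:3]=R.from_euler('xyz',s['tool_rot']).as_matrix(); T[:3,3]=s['position']
        T=T@np.array(c['T_tool_cam'])
    else:
        T=np.eye(4); Rm=R.from_rotvec(np.ravel(c['rvec'])).as_matrix(); T[:3,:3]=Rm.T; T[:3,3]=-Rm.T@np.ravel(c['tvec'])
    v,u=np.indices(d.shape); p=np.stack([(u-c['cx'])/c['fx']*d,(v-c['cy'])/c['fy']*d,d],-1)
    return im,d,p@T[:3,:3].T+T[:3,3]
def save(n,im): cv2.imwrite('pics/'+n,im[...,::-1])
E
python3 - <<'E'
from h import *
a=[]
for n in('scene','side','wrist'):
    im,d,P=grab(n); np.savez(n+'0.npz',im=im,P=P,d=d); a.append(im)
save('a.png',np.vstack([cv2.resize(a[0],(800,600))])); save('b.png',np.hstack([cv2.resize(x,(400,300)) for x in a[1:]]))
s=monitor.observe();print(s)
E
```

```text
{'clock': 0.15, 'qpos': array([ 1.08472324,  0.52184494, -0.03629375,  1.59986313,  0.02120732,
        1.0211267 , -0.11278766]), 'qd': array([-1.31597246e-03, -1.82631899e-03,  5.22874201e-04, -1.32379836e-03,
       -1.13361844e-03, -3.94574160e-04, -1.82215200e-05]), 'joint_efforts': array([ 2.04668962e-03, -9.27385211e+01,  1.98067121e+00, -3.70049822e+01,
        1.78815000e-02,  6.37193021e-03, -4.18081254e-05]), 'position': array([ 0.25234276, -0.57151575,  0.23088336]), 'tool_rot': array([-3.14073934e+00,  8.13637626e-05,  4.15847514e-01]), 'force': array([0.36036776, 0.13061452, 0.34337663]), 'moment': array([0.00553184, 0.05356943, 0.00438923]), 'finger_force': 0.0, 'grip_width': 0.08544176423092543}
```

View pics/a.png

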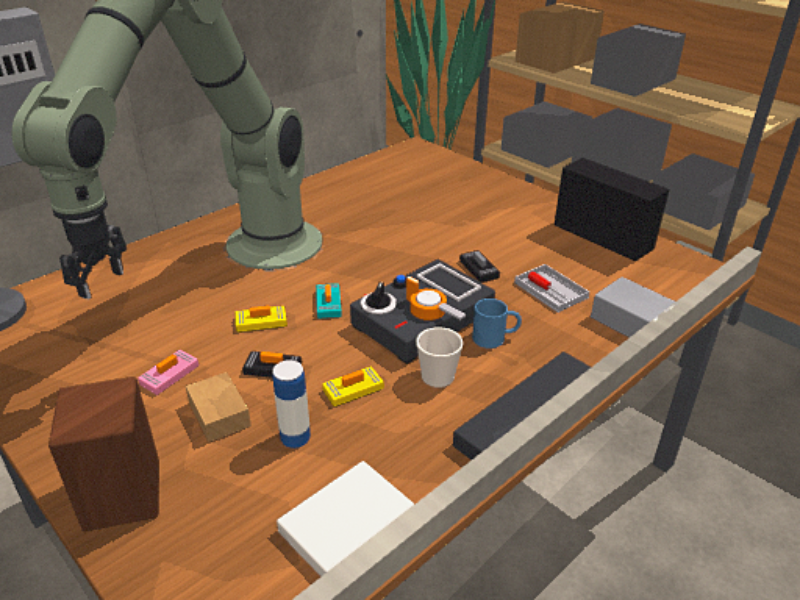

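View pics/b.png

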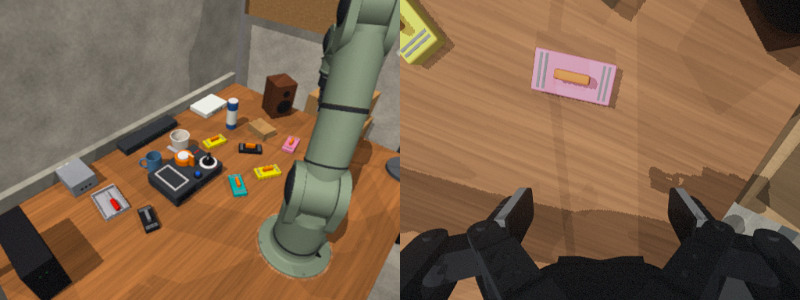

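The pictures show these candidates (scene.png at 800x600):
- **Black with orange grip:** (270,362)
- **Yellow:** (261,318) and (352,385)
- **Pink:** (168,370)
- **Turquoise:** (328,300)
- **Black with grey grip:** (480,264)

By the description I choose the black one at (270,362), which is at (250,148) in the side half. The bay is around (425,310).

Run:
```python
from h import *
S=np.load('side0.npz'); C=np.load('scene0.npz')
save('c.png',np.hstack([cv2.resize(S['im'][150:270,180:340],(400,300),interpolation=2),cv2.resize(C['im'][160:260,150:330],(400,300),interpolation=2)]))
for nm,D in(('side',S),('scene',C)):
    im,P,d=D['im'],D['P'],D['d']; z=P[...,2]
    # deck
    m=((abs(z-.07)<.006)&(d>0)&(im.max(-1)<110)&(np.hypot(P[...,0],P[...,1])<.9)&(P[...,0]>.2)).astype(np.uint8)
    n,l,st,_=cv2.connectedComponentsWithStats(m)
    k=1+np.argmax(st[1:,4]); q=P[l==k]; print(nm,'deck',st[k],np.median(q[:,2]),cv2.minAreaRect((q[:,:2]*1000).astype(np.float32)))
    h=cv2.cvtColor(im,cv2.COLOR_RGB2HSV)
    m=((h[...,0]>8)&(h[...,0]<18)&(h[...,1]>200)&(h[...,2]>120)&(d>0)&(z>.025)&(z<.15)).astype(np.uint8)
    n,l,st,ce=cv2.connectedComponentsWithStats(m)
    for i in range(1,n):
        if st[i,4]>15:
            q=P[l==i]; t=q[q[:,2]>q[:,2].max()-.006]; print(nm,'or',ce[i].round(),st[i,4],q.max(0).round(3),q.mean(0).round(3),cv2.minAreaRect((t[:,:2]*1000).astype(np.float32)))
    # dark drive near
    m=((abs(z-.022)<.005)&(im.max(-1)<70)&(d>0)&(P[...,0]>.2)).astype(np.uint8)
    n,l,st,ce=cv2.connectedComponentsWithStats(m)
    for i in range(1,n):
        if st[i,4]>60:
            q=P[l==i]; print(nm,'dk',ce[i].round(),st[i,4],cv2.minAreaRect((q[:,:2]*1000).astype(np.float32)))
```

```text
side deck [ 189  184   96   71 1642] 0.06970573083657206 ((543.69140625, 54.05635070800781), (301.44921875, 203.3189239501953), 89.56238555908203)
side or [274. 177.] 43 [ 0.629 -0.208  0.047] [ 0.617 -0.228  0.038] ((616.3864135742188, -232.3401641845703), (43.392520904541016, 12.285998344421387), 80.72985076904297)
side or [373. 180.] 22 [ 0.311 -0.476  0.047] [ 0.304 -0.49   0.041] ((304.4208068847656, -495.37744140625), (9.265056610107422, 33.58052444458008), 13.470630645751953)
side or [321. 185.] 62 [ 0.466 -0.301  0.047] [ 0.443 -0.319  0.038] ((446.2338562011719, -320.53106689453125), (45.39985656738281, 13.702451705932617), 41.15167999267578)
side or [241. 194.] 16 [0.61  0.012 0.129] [ 0.587 -0.009  0.104] ((545.5546875, 12.004216194152832), (0.0, 0.0), 0.0)
side or [236. 206.] 217 [0.642 0.066 0.131] [0.561 0.043 0.093] ((534.3344116210938, 25.28594398498535), (20.610862731933594, 0.9992697238922119), 13.754236221313477)
side or [343. 216.] 53 [ 0.296 -0.218  0.047] [ 0.282 -0.236  0.037] ((281.936767578125, -236.35226440429688), (42.724754333496094, 8.555863380432129), 61
[... 1667 characters left out ...]
469), 12.238945960998535)
scene or [225. 242.] 74 [ 0.637 -0.217  0.046] [ 0.625 -0.24   0.037] ((620.4879150390625, -238.89236450195312), (44.801963806152344, 18.555158615112305), 70.1266098022461)
scene dk [398. 157.] 75 ((702.5360107421875, 678.7160034179688), (159.4161834716797, 74.52386474609375), 27.851848602294922)
scene dk [305. 170.] 110 ((490.8935546875, 318.8260192871094), (58.35380554199219, 122.37391662597656), 68.81574249267578)
scene dk [245. 218.] 91 ((552.824951171875, -98.89586639404297), (194.96510314941406, 36.026676177978516), 8.603123664855957)
scene dk [166. 233.] 97 ((432.27740478515625, -344.7287292480469), (65.73087310791016, 57.365657806396484), 38.351165771484375)
```

View pics/c.png

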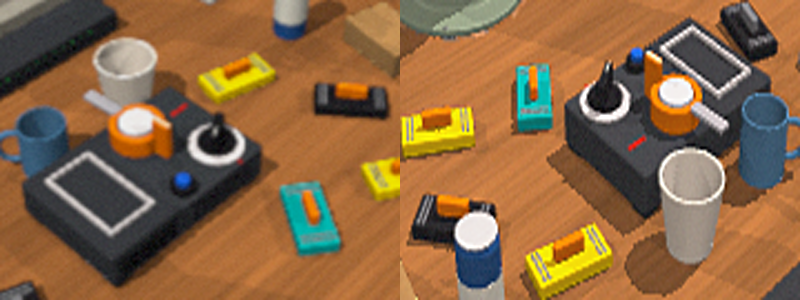

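The crop confirms it: a black block with an orange grip at crop (350,98), and a bay with the dial at its front right. Now I move above the bay for a wrist look.

>>> apply_moves(linear=[[0.86,-0.71,-1],[0.86,-0.71,-1],[0.86,-0.71,-1],[0.86,-0.71,-1],[0.86,-0.71,-1]], delta_rot=[[0,0,0.2],[0,0,0.2],[0,0,0.2],[0,0,0.2],[0,0,0.2]])

```text
clock: 0.57
position: [0.3056, -0.4697, 0.3351]
tool_rot: [3.139, -0.004, -0.002]
force: [0.1, 0.2, 0.2]
grip_width: 0.0852
finger_force: 0.0
```

>>> apply_moves(linear=[[0.6,-1,0],[0.6,-1,0],[0.6,-1,0],[0.6,-1,0],[0.6,-1,0]], delta_rot=[[0,0,0],[0,0,0],[0,0,0],[0,0,0],[0,0,0]])

```text
clock: 0.98
position: [0.3635, -0.3711, 0.3311]
tool_rot: [-3.141, 0.0, 0.0]
force: [-1.0, -0.3, 0.7]
grip_width: 0.0852
finger_force: 0.0
```

>>> apply_moves(linear=[[0.6,-1,0],[0.6,-1,0],[0.6,-1,0],[0.6,-1,0],[0.6,-1,0]], delta_rot=[[0,0,0],[0,0,0],[0,0,0],[0,0,0],[0,0,0]])

```text
clock: 1.4
position: [0.4233, -0.2722, 0.331]
tool_rot: [-3.141, 0.0, -0.001]
force: [-0.6, -2.1, -0.5]
grip_width: 0.0851
finger_force: 0.0
```

>>> apply_moves(linear=[[0.3,-1,0],[0.3,-1,0],[0.3,-1,0],[0.3,-1,0],[0.3,-1,0]], delta_rot=[[0,0,0],[0,0,0],[0,0,0],[0,0,0],[0,0,0]])

```text
clock: 1.82
position: [0.4531, -0.1734, 0.3311]
tool_rot: [3.141, 0.0, -0.003]
force: [-0.8, 0.5, -0.2]
grip_width: 0.0856
finger_force: 0.0
```

>>> apply_moves(linear=[[0,-1,0],[0,-1,0],[0,-1,0],[0,-1,0],[0,-1,0]], delta_rot=[[0,0,0],[0,0,0],[0,0,0],[0,0,0],[0,0,0]])

```text
clock: 2.23
position: [0.4536, -0.074, 0.3312]
tool_rot: [3.141, 0.0, -0.004]
force: [0.0, -0.2, 0.2]
grip_width: 0.0854
finger_force: 0.0
```

Run:
```python
from h import *
import time
im,d,P=grab('wrist'); np.savez('w1.npz',im=im,P=P,d=d); save('w1.png',im)
s=monitor.observe(); print(s['clock'],s['position'],s['tool_rot'],optics.camera_info('wrist')['T_tool_cam'])
```

```text
2.2833 [ 0.4535431  -0.0746132   0.33118126] [ 3.14104982e+00  2.47165581e-04 -5.54360768e-03] [[ 1.59698389e-04 -9.60307341e-01 -2.78944055e-01  7.18248327e-02]
 [ 9.99999946e-01  7.32683457e-05  3.20273001e-04  6.39154420e-04]
 [-2.87122745e-04 -2.78944091e-01  9.60307301e-01 -1.43142410e-01]
 [ 0.00000000e+00  0.00000000e+00  0.00000000e+00  1.00000000e+00]]
```

View pics/w1.png

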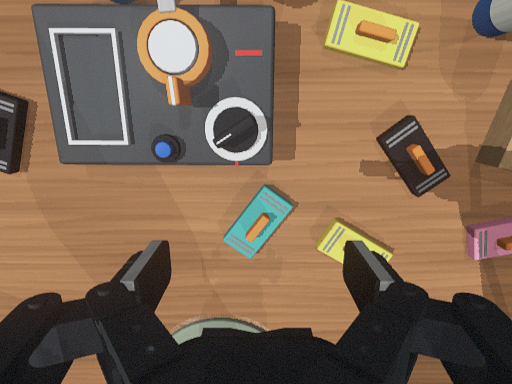

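The wrist picture shows:
- **Cradle rim:** (90,87)
- **Collar:** (173,46), with its lug at (174,90), near 0
- **Dial:** (236,130), white line to the lower left, so about 1 rad clockwise of off
- **Eject button:** (165,149)
- **Target drive:** (418,155)

Run:
```python
from h import *
D=np.load('w1.npz'); im,P,d=D['im'].astype(int),D['P'],D['d']; z=P[...,2]
v,u=np.indices(d.shape)
def box(a,b,c,e): return (u>a)&(u<b)&(v>c)&(v<e)&(d>0)
def rect(n,m):
    q=P[m]; r=cv2.minAreaRect((q[:,:2]*1000).astype(np.float32)); print(n,m.sum(),q.mean(0).round(4),[np.round(x,1) for x in r])
b=box(195,275,90,170)
print('dial z',np.histogram(z[b],np.arange(.06,.13,.005)))
rect('bar',b&(z>.107))
w=im.min(-1)>150
rect('barwhite',b&(z>.107)&w)
rect('disc',b&w&(z<.1)&(z>.073)) 
q=P[b&w&(z<.1)&(z>.073)]; print(cv2.minEnclosingCircle((q[:,:2]*1000).astype(np.float32)),np.median(q[:,2]))
rect('rim',box(40,135,20,150)&w)
rect('deck',box(25,285,0,170)&(abs(z-.07)<.006))
rect('lug',box(160,190,70,110)&(z>.124))
rect('lugwhite',box(160,190,70,110)&(z>.124)&(im[...,2]>110))
o=(im[...,0]>130)&(im[...,2]<70)
rect('ring',box(120,225,0,110)&o&(abs(z-.102)<.006))
rect('hub',box(140,205,10,80)&(abs(z-.106)<.006)&w)
q=P[box(140,205,10,80)&(abs(z-.106)<.006)&w]; print(cv2.minEnclosingCircle((q[:,:2]*1000).astype(np.float32)))
rect('redmark',box(225,270,40,65)&(im[...,0]>130)&(im[...,1]<90))
k=box(370,455,105,205)
rect('drv',k&(abs(z-.022)<.006)&~o)
rect('grip',k&(z>.038))
rect('eject',box(145,190,130,165)&(im[...,2]>im[...,0]+60))
```

```text
dial z (array([  27, 1062, 1565, 1339,  887,  235,    2,    4,    2,    4,  447,
         91,    0,    0]), array([0.06 , 0.065, 0.07 , 0.075, 0.08 , 0.085, 0.09 , 0.095, 0.1  ,
       0.105, 0.11 , 0.115, 0.12 , 0.125, 0.13 ]))
bar 539 [ 0.4976 -0.0475  0.114 ] [array([497.3, -47.1]), array([14. , 56.5]), np.float64(32.2)]
barwhite 34 [ 0.4887 -0.034   0.1146] [array([488.3, -33.1]), array([ 7.1, 22. ]), np.float64(14.1)]
disc 1400 [ 0.5001 -0.0478  0.0764] [array([497.3, -46.7]), array([81.2, 82. ]), np.float64(0.1)]
((496.8299865722656, -46.81840515136719), 41.77751541137695) 0.07631924720207026
rim 1570 [0.5535 0.1379 0.0777] [array([548. , 140.5]), array([ 87.6, 141.2]), np.float64(89.8)]
deck 26532 [0.5549 0.0598 0.0704] [array([548.2,  52.3]), array([299.3, 199.9]), np.float64(89.4)]
lug 386 [0.5439 0.0175 0.1316] [array([543.9,  18.6]), array([29.9, 14.5]), np.float64(3.5)]
lugwhite 136 [0.5439 0.0187 0.1328] [array([543.6,  19.3]), array([29.6,  8.1]), np.float64(10.5)]
ring 63 [0.587  0.0087 0.1005] [array([592.3,  14.6]), array([71.8, 70.4]), np.float64(46.8)]
hub 1972 [0.5927 0.0218 0.1062] [array([593.8,  21.4]), array([54.4, 57.9]), np.float64(61.7)]
((597.442626953125, 24.186073303222656), 32.86811447143555)
redmark 155 [ 0.5914 -0.0653  0.0712] [array([591.5, -64.6]), array([32.9,  6. ]), np.float64(89.7)]
drv 2555 [ 0.4519 -0.3185  0.0223] [array([ 449. , -322.5]), array([120.4,  60.2]), np.float64(38.1)]
grip 343 [ 0.4499 -0.3208  0.0436] [array([ 449.4, -322.6]), array([50.1, 14.4]), np.float64(37.2)]
eject 209 [0.4728 0.048  0.0917] [array([472. ,  49.4]), array([20.5, 23.5]), np.float64(36.8)]
```

>>> apply_moves(linear=[[0.44,-0.275,1],[0.44,-0.275,1],[0.44,-0.275,1],[0.44,-0.275,1],[0.44,-0.275,1]], delta_rot=[[0,0,0.295],[0,0,0.295],[0,0,0.295],[0,0,0.295],[0,0,0.295]], gripper=0.2)

```text
clock: 2.7
position: [0.4973, -0.0472, 0.2292]
tool_rot: [3.139, 0.003, -0.63]
force: [0.5, -0.1, 0.9]
grip_width: 0.051
finger_force: 0.0
```

>>> apply_moves(linear=[[0,0,0.9],[0,0,0.9],[0,0,0.9],[0,0,0.9],[0,0,0.9]], delta_rot=[[0,0,0.185],[0,0,0.185],[0,0,0.185],[0,0,0.185],[0,0,0.185]])

```text
clock: 3.12
position: [0.4974, -0.0473, 0.1403]
tool_rot: [3.139, -0.001, -1.013]
force: [-0.5, 0.6, 0.4]
grip_width: 0.0513
finger_force: 0.0
```

Run:
```python
from h import *
s=monitor.observe(); print(s['position'],s['tool_rot'],s['qpos'])
Rm=R.from_euler('xyz',s['tool_rot']).as_matrix(); print('tool shift to dial',Rm.T@(np.array([.4973,-.047,.089])-s['position']), np.degrees(s['tool_rot'][2]))
```

```text
[ 0.49739704 -0.04726242  0.14026582] [ 3.13905345e+00 -7.02822644e-04 -1.01306966e+00] [-0.13603861  0.46095535  0.14522389  2.01461504 -0.10015914  0.67447089
 -2.51121427]
tool shift to dial [-0.00031004 -0.00018673  0.0512653 ] -58.04461584223053
```

>>> apply_moves(linear=[[0,0,0.25],[0,0,0.51],[0,0,0.51],[0,0,0.51],[0,0,0.51]], delta_rot=[[0,0,0],[0,0,0],[0,0,0],[0,0,0],[0,0,0]])

```text
clock: 3.53
position: [0.4983, -0.0461, 0.0915]
tool_rot: [-3.141, -0.001, -1.009]
force: [0.3, 0.2, 0.4]
grip_width: 0.0513
finger_force: 0.0
```

>>> apply_moves(linear=[[0,0,0],[0,0,0],[0,0,0],[0,0,0],[0,0,0]], delta_rot=[[0,0,0],[0,0,0],[0,0,0],[0,0,0],[0,0,0]], gripper=-1, force=30)

```text
clock: 3.95
position: [0.4963, -0.0465, 0.0911]
tool_rot: [3.139, 0.0, -1.009]
force: [-13.4, -8.6, 19.6]
grip_width: 0.0129
finger_force: 31.3
```

>>> apply_moves(linear=[[0,0,0],[0,0,0],[0,0,0],[0,0,0],[0,0,0]], delta_rot=[[0,0,-0.05],[0,0,-0.1],[0,0,-0.15],[0,0,-0.2],[0,0,-0.25]])

```text
clock: 4.37
position: [0.4964, -0.0463, 0.0911]
tool_rot: [3.139, 0.001, -0.481]
force: [-12.6, -5.4, 18.7]
grip_width: 0.0132
finger_force: 31.0
```

>>> apply_moves(linear=[[0,0,0],[0,0,0],[0,0,0],[0,0,0],[0,0,0]], delta_rot=[[0,0,-0.05],[0,0,-0.1],[0,0,-0.15],[0,0,-0.2],[0,0,-0.22]])

```text
clock: 4.78
position: [0.4964, -0.0461, 0.091]
tool_rot: [3.14, 0.002, -0.018]
force: [-11.6, -3.2, 19.5]
grip_width: 0.0131
finger_force: 31.2
```

>>> apply_moves(linear=[[0,0,0],[0,0,0],[0,0,0],[0,0,0],[0,0,0]], delta_rot=[[0,0,-0.01],[0,0,-0.02],[0,0,-0.03],[0,0,-0.035],[0,0,-0.035]])

```text
clock: 5.2
position: [0.4966, -0.0461, 0.0911]
tool_rot: [3.141, 0.002, 0.048]
force: [-11.0, -3.8, 18.5]
grip_width: 0.0135
finger_force: 51.0
```

Run:
```python
from h import *
s=monitor.observe(); print(s['position'],s['tool_rot'],s['force'],s['moment'])
```

```text
[ 0.49658909 -0.0461236   0.09108444] [3.14059682e+00 1.93774893e-03 4.77812668e-02] [-10.99229565  -3.76540621  18.47883274] [-0.58401272  2.50140781 -1.20152886]
```

>>> apply_moves(linear=[[0,0,0],[0,0,0],[0,0,0],[0,0,0],[0,0,0]], delta_rot=[[0,0,0],[0,0,0],[0,0,0],[0,0,0],[0,0,0]], gripper=0.2)

```text
clock: 5.62
position: [0.4979, -0.0451, 0.0904]
tool_rot: [3.142, -0.0, 0.049]
force: [0.6, 0.4, 0.5]
grip_width: 0.051
finger_force: 0.0
```

>>> apply_moves(linear=[[0,0,-0.3],[0,0,-0.6],[0,0,-1],[0,0,-1],[0,0,-1]], delta_rot=[[0,0,0],[0,0,0],[0,0,0],[0,0,0],[0,0,0]])

```text
clock: 6.03
position: [0.4988, -0.0453, 0.1922]
tool_rot: [3.141, -0.004, 0.049]
force: [0.5, 0.5, -0.4]
grip_width: 0.0513
finger_force: 0.0
```

>>> apply_moves(linear=[[-0.4,1,-0.6],[-0.4,1,-0.6],[-0.4,1,-0.6],[-0.4,1,-0.6],[-0.4,1,-0.6]], delta_rot=[[0,0,0],[0,0,0],[0,0,0],[0,0,0],[0,0,0]])

```text
clock: 6.45
position: [0.4622, -0.1488, 0.2503]
tool_rot: [3.141, -0.0, 0.046]
force: [0.3, 0.5, -0.9]
grip_width: 0.0514
finger_force: 0.0
```

Run:
```python
from h import *
im,d,P=grab('wrist'); save('w2.png',im); np.savez('w2.npz',im=im,P=P,d=d)
im=im.astype(int); z=P[...,2]; x,y=P[...,0],P[...,1]
def rect(n,m):
    q=P[m]; r=cv2.minAreaRect((q[:,:2]*1000).astype(np.float32)); print(n,m.sum(),q.mean(0).round(4),[np.round(t,1) for t in r])
m=(d>0)&(np.hypot(x-.4973,y+.047)<.04)&(z>.107)
rect('bar',m); rect('white',m&(im.min(-1)>150))
m=(d>0)&(np.hypot(x-.449,y+.3225)<.08)
rect('drv',m&(abs(z-.022)<.006)); rect('grip',m&(z>.038))
s=monitor.observe(); Rm=R.from_euler('xyz',s['tool_rot']).as_matrix(); print(s['position'],s['tool_rot'])
```

```text
bar 958 [ 0.4981 -0.0484  0.1136] [array([497. , -47.1]), array([14.7, 56.5]), np.float64(89.6)]
white 52 [ 0.483  -0.0465  0.1149] [array([498.2, -45.2]), array([ 7.3, 52.9]), np.float64(87.1)]
drv 3540 [ 0.4527 -0.3189  0.0223] [array([ 449.5, -322.8]), array([119.7,  60.5]), np.float64(37.7)]
grip 466 [ 0.4501 -0.3211  0.0437] [array([ 449.7, -322.4]), array([49.5, 14.4]), np.float64(38.0)]
[ 0.46238726 -0.14723889  0.24964682] [-3.14133026e+00  6.45555076e-04  4.81036767e-02]
```

The dial is at off: the bar lies along the bay's x with the white end forward. Now the drive.

>>> apply_moves(linear=[[-0.21,1,0.3],[-0.21,1,0.3],[-0.21,1,0.3],[-0.21,1,0.3],[-0.21,1,0.3]], delta_rot=[[0,0,0],[0,0,0],[0,0,0],[0,0,0],[0,0,0]])

```text
clock: 6.92
position: [0.4463, -0.2475, 0.2186]
tool_rot: [-3.14, 0.002, 0.049]
force: [-0.2, 0.3, 0.8]
grip_width: 0.0509
finger_force: 0.0
```

>>> apply_moves(linear=[[0,0.74,0.7],[0,0.74,0.7],[0,0.74,0.7],[0,0.74,0.7],[0,0.74,0.7]], delta_rot=[[0,0,-0.293],[0,0,-0.293],[0,0,-0.293],[0,0,-0.293],[0,0,-0.293]])

```text
clock: 7.33
position: [0.4506, -0.3202, 0.1486]
tool_rot: [-3.139, 0.0, 0.671]
force: [0.6, 0.2, 0.9]
grip_width: 0.0511
finger_force: 0.0
```

>>> apply_moves(linear=[[0,0,0.5],[0,0,0.5],[0,0,0.5],[0,0,0.5],[0,0,0.5]], delta_rot=[[0,0,0],[0,0,0],[0,0,0],[0,0,0],[0,0,0]])

```text
clock: 7.75
position: [0.4512, -0.3214, 0.1016]
tool_rot: [3.141, -0.0, 0.663]
force: [-0.1, -0.1, 1.0]
grip_width: 0.0508
finger_force: 0.0
```

Run:
```python
from h import *
s=monitor.observe(); print(s['position'],s['tool_rot'],s['qpos'])
Rm=R.from_euler('xyz',s['tool_rot']).as_matrix(); print('shift',Rm.T@(np.array([.4496,-.3225,.026])-s['position']), np.degrees(s['tool_rot'][2]))
```

```text
[ 0.4512235  -0.32143183  0.10155704] [ 3.14062801e+00 -4.86709943e-04  6.63380226e-01] [ 0.67976076  0.59163496 -0.23143637  1.88744996  0.20375723  0.68408038
 -0.57946762]
shift [-0.00197372 -0.00023098  0.07555591] 38.00888715838145
```

>>> apply_moves(linear=[[-0.02,0,0.25],[-0.02,0,0.5],[-0.02,0,0.65],[-0.02,0,0.755],[-0.02,0,0.755]], delta_rot=[[0,0,0],[0,0,0],[0,0,0],[0,0,0],[0,0,0]])

```text
clock: 8.17
position: [0.4487, -0.3227, 0.0242]
tool_rot: [-3.141, 0.0, 0.663]
force: [-0.6, 0.7, -0.9]
grip_width: 0.051
finger_force: 0.0
```

>>> apply_moves(linear=[[0,0,0],[0,0,0],[0,0,0],[0,0,0],[0,0,0]], delta_rot=[[0,0,0],[0,0,0],[0,0,0],[0,0,0],[0,0,0]], gripper=-1, force=40)

```text
clock: 8.58
position: [0.4493, -0.3235, 0.0261]
tool_rot: [3.14, -0.001, 0.663]
force: [-1.2, 0.7, 9.7]
grip_width: 0.0132
finger_force: 39.6
```

>>> apply_moves(linear=[[0,0,-0.1],[0,0,-0.3],[0,0,-0.6],[0,0,-0.9],[0,0,-1]], delta_rot=[[0,0,0],[0,0,0],[0,0,0],[0,0,0],[0,0,0]])

```text
clock: 9.0
position: [0.45, -0.324, 0.1296]
tool_rot: [3.137, -0.002, 0.663]
force: [1.3, -0.6, -0.9]
grip_width: 0.0131
finger_force: 39.7
```

>>> apply_moves(linear=[[0.77,-0.665,-1],[0.77,-0.665,-1],[0.77,-0.665,-1],[0.77,-0.665,-1],[0.77,-0.665,-1]], delta_rot=[[0,0,0.29],[0,0,0.29],[0,0,0.29],[0,0,0.29],[0,0,0.29]])

```text
clock: 9.42
position: [0.4706, -0.2203, 0.2287]
tool_rot: [3.141, -0.005, 0.053]
force: [1.1, -1.1, -2.3]
grip_width: 0.0133
finger_force: 39.7
```

>>> apply_moves(linear=[[0.33,-1,0],[0.33,-1,0],[0.33,-1,0],[0.33,-1,0],[0.33,-1,0]], delta_rot=[[0,0,0.031],[0,0,0.031],[0,0,0.031],[0,0,0.031],[0,0,0.031]])

```text
clock: 9.83
position: [0.496, -0.1204, 0.2253]
tool_rot: [-3.141, -0.0, -0.007]
force: [0.7, -0.8, -1.6]
grip_width: 0.0129
finger_force: 39.7
```

Run:
```python
from h import *
im,d,P=grab('wrist'); save('w3.png',im)
S=np.load('w1.npz'); P,d,im=S['P'],S['d'],S['im']; z=P[...,2]
# rim inner area: dark deck inside the white rim
m=((im.min(-1)<130)&(d>0)).astype(np.uint8); n,l,st,ce=cv2.connectedComponentsWithStats(m,connectivity=4)
k=l[87,90]; q=P[l==k]; print('inner',st[k],cv2.minAreaRect((q[:,:2]*1000).astype(np.float32)),np.percentile(q,[1,99],axis=0).round(4))
s=monitor.observe(); print(s['position'],s['tool_rot'],s['qpos'],s['force'])
```

```text
inner [  54   33   70  107 5744] ((549.090087890625, 140.25704956054688), (68.16392517089844, 130.23374938964844), 89.39854431152344) [[0.4855 0.1071 0.0684]
 [0.6133 0.1733 0.0764]]
[ 0.49573596 -0.12169159  0.22521165] [ 3.14131562e+00 -2.36203164e-04 -8.84705923e-03] [ 0.24815443  0.35090011 -0.15771744  1.89929064  0.06950656  0.89633285
 -1.52317425] [ 0.03822884 -0.71920422 -1.97882489]
```

View pics/w3.png

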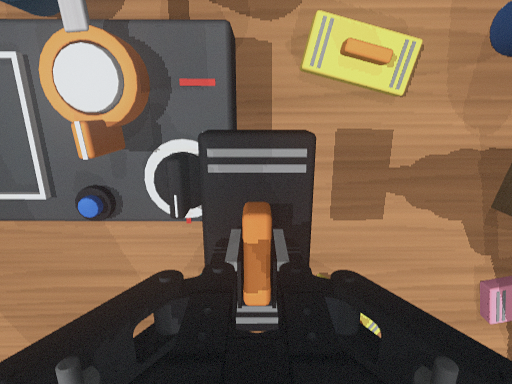

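The drive is held along tool x, with its grip at (257,253). I measure its offset from the TCP.

Run:
```python
from h import *
im,d,P=grab('wrist'); s=monitor.observe()
p=(P-s['position'])@R.from_euler('xyz',s['tool_rot']).as_matrix()
v,u=np.indices(d.shape)
m=(u>190)&(u<325)&(v>120)&(v<350)&(d>0)
for n,k in(('grip',m&(abs(p[...,2]+.018)<.006)&(im[...,0]>120)&(im[...,2]<80)),('top',m&(v<270)&(abs(p[...,2]-.004)<.006))):
    q=p[k]; print(n,k.sum(),q.mean(0).round(4),np.percentile(q,[.5,99.5],axis=0).round(4),cv2.minAreaRect((q[:,:2]*1000).astype(np.float32)))
```

```text
grip 2126 [ 0.0039  0.0001 -0.0179] [[-0.0231 -0.0069 -0.0198]
 [ 0.0255  0.0064 -0.0124]] ((1.1596527099609375, -0.1018228530883789), (13.748030662536621, 49.81990432739258), 89.96145629882812)
top 11344 [ 0.0342 -0.0001  0.0036] [[-0.01   -0.0296  0.0015]
 [ 0.0603  0.0294  0.0068]] ((22.840469360351562, -0.21745872497558594), (60.461463928222656, 75.21842193603516), 89.93756866455078)
```

>>> apply_moves(linear=[[0.165,-0.875,0],[0.165,-0.875,0],[0.165,-0.875,0],[0.165,-0.875,0],[0.165,-0.875,0]], delta_rot=[[0,0,0],[0,0,0],[0,0,0],[0,0,0],[0,0,0]])

```text
clock: 10.35
position: [0.5131, -0.0352, 0.2248]
tool_rot: [3.141, 0.0, -0.01]
force: [0.3, -0.3, -1.4]
grip_width: 0.0126
finger_force: 39.8
```

>>> apply_moves(linear=[[0.165,-0.875,0],[0.165,-0.875,0],[0.165,-0.875,0],[0.165,-0.875,0],[0.165,-0.875,0]], delta_rot=[[0,0,0],[0,0,0],[0,0,0],[0,0,0],[0,0,0]])

```text
clock: 10.77
position: [0.5305, 0.0515, 0.2247]
tool_rot: [3.141, 0.0, -0.011]
force: [-0.2, -0.2, -1.0]
grip_width: 0.013
finger_force: 40.0
```

>>> apply_moves(linear=[[0.165,-0.87,0],[0.165,-0.87,0.1],[0.165,-0.87,0.3],[0.165,-0.87,0.6],[0.165,-0.87,0.8]], delta_rot=[[0,0,0],[0,0,0],[0,0,0],[0,0,0],[0,0,0]])

```text
clock: 11.18
position: [0.5476, 0.138, 0.1429]
tool_rot: [3.14, 0.001, -0.011]
force: [0.0, -0.3, -1.0]
grip_width: 0.0131
finger_force: 40.0
```

>>> apply_moves(linear=[[0,0,0],[0,0,0],[0,0,0],[0,0,0],[0,0,0]], delta_rot=[[0,0,0],[0,0,0],[0,0,0],[0,0,0],[0,0,0]])

```text
clock: 11.6
position: [0.5486, 0.1396, 0.1462]
tool_rot: [-3.141, -0.002, -0.01]
force: [0.3, -0.1, -1.7]
grip_width: 0.0129
finger_force: 40.0
```

Run:
```python
from h import *
s=monitor.observe(); print(s['position'],s['tool_rot'],s['force'])
Rm=R.from_euler('xyz',s['tool_rot']).as_matrix(); print('shift',Rm.T@(np.array([.5475,.1403,.096])-s['position']))
```

```text
[0.54858509 0.13963826 0.14617117] [-3.14108033e+00 -1.96924213e-03 -1.01171240e-02] [ 0.28653045 -0.14122576 -1.74109107]
shift [-0.00119053 -0.00062502  0.05016925]
```

>>> apply_moves(linear=[[-0.01,-0.005,0.12],[-0.01,-0.005,0.24],[-0.01,-0.005,0.34],[-0.01,-0.005,0.42],[-0.01,-0.005,0.46]], delta_rot=[[0,0,0],[0,0,0],[0,0,0],[0,0,0],[0,0,0]])

```text
clock: 12.02
position: [0.5464, 0.1403, 0.0975]
tool_rot: [3.141, 0.001, -0.009]
force: [1.0, -0.1, -0.8]
grip_width: 0.0132
finger_force: 40.0
```

>>> apply_moves(linear=[[0,0,0.01],[0,0,0.02],[0,0,0.03],[0,0,0.035],[0,0,0.035]], delta_rot=[[0,0,0],[0,0,0],[0,0,0],[0,0,0],[0,0,0]])

```text
clock: 12.43
position: [0.5471, 0.1405, 0.0961]
tool_rot: [-3.141, -0.001, -0.01]
force: [-3.3, -0.9, 7.9]
grip_width: 0.0131
finger_force: 41.2
```

>>> apply_moves(linear=[[0,0,0],[0,0,0],[0,0,0],[0,0,0],[0,0,0]], delta_rot=[[0,0,0],[0,0,0],[0,0,0],[0,0,0],[0,0,0]], gripper=0.1)

```text
clock: 12.85
position: [0.547, 0.1404, 0.0953]
tool_rot: [-3.142, -0.0, -0.009]
force: [-0.2, 0.4, -0.5]
grip_width: 0.0471
finger_force: 0.0
```

>>> apply_moves(linear=[[0,0,-0.1],[0,0,-0.3],[0,0,-0.6],[0,0,-1],[0,0,-1]], delta_rot=[[0,0,0],[0,0,0],[0,0,0],[0,0,0],[0,0,0]])

```text
clock: 13.27
position: [0.5494, 0.1414, 0.2025]
tool_rot: [-3.139, -0.008, -0.01]
force: [0.8, 1.2, 0.8]
grip_width: 0.047
finger_force: 0.0
```

>>> apply_moves(linear=[[-0.9,0.8,-0.6],[-0.9,0.8,-0.6],[-0.9,0.8,-0.6],[-0.9,0.8,-0.6],[-0.9,0.8,-0.6]], delta_rot=[[0,0,0],[0,0,0],[0,0,0],[0,0,0],[0,0,0]])

```text
clock: 13.68
position: [0.4553, 0.0595, 0.2577]
tool_rot: [3.141, -0.003, -0.012]
force: [0.8, 0.6, 0.3]
grip_width: 0.0468
finger_force: 0.0
```

Run:
```python
from h import *
im,d,P=grab('wrist'); save('w4.png',im); s=monitor.observe(); im=im.astype(int)
x,y,z=P[...,0],P[...,1],P[...,2]; ok=d>0
def rect(n,m):
    q=P[m]; r=cv2.minAreaRect((q[:,:2]*1000).astype(np.float32)); print(n,m.sum(),q.mean(0).round(4),[np.round(t,1) for t in r])
n=lambda a,b,r:ok&(np.hypot(x-a,y-b)<r)
rect('lug',n(.544,.018,.04)&(z>.125))
rect('drvtop',n(.548,.140,.08)&(abs(z-.092)<.006)&(y>.105))
rect('grip',n(.548,.140,.04)&(z>.108))
rect('mark',n(.5915,-.065,.03)&(im[...,0]>130)&(im[...,1]<90))
m=n(.593,.022,.06)&(abs(z-.106)<.006)&(im.min(-1)>150); rect('hub',m)
# tongue & ring
rect('ring',n(.593,.022,.06)&(abs(z-.102)<.004)&(im[...,0]>130)&(im[...,2]<80))
t=ok&(abs(z-.104)<.005)&(np.hypot(x-.5925,y-.0222)>.055)&(np.hypot(x-.5925,y-.0222)<.11)&(x>.6); rect('tongue',t)
print(s['position'],s['tool_rot'])
```

```text
lug 582 [0.5438 0.0194 0.132 ] [array([543.8,  18.8]), array([29.9, 14.1]), np.float64(4.2)]
drvtop 6597 [0.5507 0.1381 0.0923] [array([547.3, 139.8]), array([ 60.4, 119.3]), np.float64(89.5)]
grip 895 [0.548  0.1388 0.1137] [array([547.6, 139.9]), array([14.7, 49.1]), np.float64(89.4)]
mark 267 [ 0.5915 -0.0651  0.0713] [array([591.6, -65. ]), array([34.7,  6.9]), np.float64(89.5)]
hub 3129 [0.5925 0.0224 0.1063] [array([592. ,  22.3]), array([54.3, 52.8]), np.float64(89.6)]
ring 206 [0.5816 0.0256 0.1012] [array([592.3,  22.4]), array([82. , 83.5]), np.float64(42.9)]
tongue 0 [nan nan nan] [array([0., 0.]), array([0., 0.]), np.float64(0.0)]
[0.45621211 0.06070766 0.25683844] [-3.14145523e+00 -2.67142509e-03 -1.06981265e-02]<stdin>:5: RuntimeWarning: Mean of empty slice.
  ret = um.true_divide(
```

View pics/w4.png

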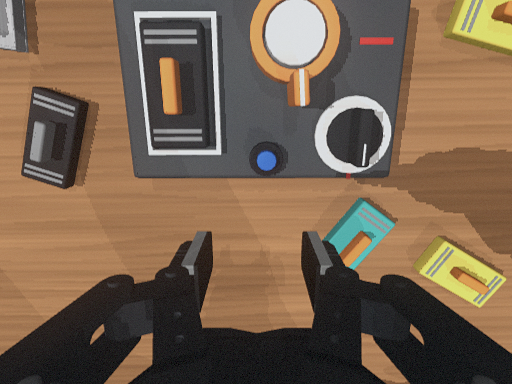

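The drive lies flat inside the rim at (175,87), and the lug is at (299,90) with the dial at off. Next I grasp the lug.

>>> apply_moves(linear=[[0.88,0.41,0.9],[0.88,0.41,0.9],[0.88,0.41,0.9],[0.88,0.41,0.9],[0.88,0.41,0.9]], delta_rot=[[0,0,-0.04],[0,0,-0.04],[0,0,-0.04],[0,0,-0.04],[0,0,-0.04]])

```text
clock: 14.15
position: [0.5441, 0.0194, 0.1623]
tool_rot: [-3.141, 0.004, 0.074]
force: [-1.1, 0.0, 0.3]
grip_width: 0.0471
finger_force: 0.0
```

>>> apply_moves(linear=[[0,0,0],[0,0,0],[0,0,0],[0,0,0],[0,0,0]], delta_rot=[[0,0,0],[0,0,0],[0,0,0],[0,0,0],[0,0,0]])

```text
clock: 14.57
position: [0.5438, 0.0198, 0.1662]
tool_rot: [3.142, -0.001, 0.075]
force: [-0.0, 0.8, 0.2]
grip_width: 0.0469
finger_force: 0.0
```

Run:
```python
from h import *
s=monitor.observe(); print(s['position'],s['tool_rot'],s['qpos'])
Rm=R.from_euler('xyz',s['tool_rot']).as_matrix(); print('shift',Rm.T@(np.array([.5435,.0188,.108])-s['position']))
# arc rows: tool at radius r from axis along +x tool
r=.0487
for a in (6,12,18,24,30): 
    t=np.radians(a); print(a,(10*r*(1-np.cos(t))).round(3),(10*r*np.sin(t)).round(3),-a/120)
```

```text
[0.54380585 0.01981774 0.1662108 ] [ 3.14156605e+00 -1.37471359e-03  7.48950845e-02] [ 0.00479717  0.48076977 -0.2023641   1.87112053  0.13004188  0.80097301
 -1.76169651]
shift [-0.00046116  0.00099045  0.05821025]
6 0.003 0.051 -0.05
12 0.011 0.101 -0.1
18 0.024 0.15 -0.15
24 0.042 0.198 -0.2
30 0.065 0.243 -0.25
```

>>> apply_moves(linear=[[0,0.01,0.2],[0,0.01,0.4],[0,0.01,0.58],[0,0.01,0.58],[0,0.01,0.58]], delta_rot=[[0,0,0],[0,0,0],[0,0,0],[0,0,0],[0,0,0]])

```text
clock: 14.98
position: [0.5435, 0.0186, 0.1074]
tool_rot: [-3.142, 0.001, 0.074]
force: [0.5, -1.0, 0.4]
grip_width: 0.0469
finger_force: 0.0
```

>>> apply_moves(linear=[[0,0,0],[0,0,0],[0,0,0],[0,0,0],[0,0,0]], delta_rot=[[0,0,0],[0,0,0],[0,0,0],[0,0,0],[0,0,0]], gripper=-1, force=30)

```text
clock: 15.4
position: [0.5443, 0.0189, 0.1085]
tool_rot: [-3.141, -0.002, 0.075]
force: [-2.6, 1.5, 9.7]
grip_width: 0.0138
finger_force: 32.5
```

>>> apply_moves(linear=[[0.003,0.051,0],[0.011,0.101,0],[0.024,0.15,0],[0.042,0.198,0],[0.065,0.243,0]], delta_rot=[[0,0,-0.05],[0,0,-0.1],[0,0,-0.15],[0,0,-0.2],[0,0,-0.25]])

```text
clock: 15.82
position: [0.5527, -0.0044, 0.1085]
tool_rot: [3.141, -0.002, 0.604]
force: [-1.7, 7.7, 6.6]
grip_width: 0.0132
finger_force: 32.1
```

>>> apply_moves(linear=[[0.003,0.051,0],[0.011,0.101,0],[0.024,0.15,0],[0.042,0.198,0],[0.065,0.243,0]], delta_rot=[[0,0,-0.05],[0,0,-0.1],[0,0,-0.15],[0,0,-0.2],[0,0,-0.25]])

```text
clock: 16.23
position: [0.5716, -0.0202, 0.1085]
tool_rot: [3.141, -0.002, 1.128]
force: [-4.5, 11.0, 6.6]
grip_width: 0.0135
finger_force: 32.5
```

>>> apply_moves(linear=[[0.003,0.051,0],[0.011,0.101,0],[0.024,0.15,0],[0.042,0.198,0],[0.046,0.206,0]], delta_rot=[[0,0,-0.05],[0,0,-0.1],[0,0,-0.15],[0,0,-0.2],[0,0,-0.21]])

```text
clock: 16.65
position: [0.592, -0.0246, 0.1084]
tool_rot: [3.141, -0.002, 1.57]
force: [-9.3, 10.4, 15.1]
grip_width: 0.0131
finger_force: 33.8
```

Run:
```python
from h import *
s=monitor.observe(); print(s['position'],s['tool_rot'],s['force'])
dx,dy=s['position'][:2]-[.5922,.0223]; print('world angle err from -90.5 deg', np.degrees(np.arctan2(dy,dx))+90.5, np.hypot(dx,dy))
```

```text
[ 0.59195318 -0.02459743  0.1083844 ] [ 3.14141759e+00 -1.99378869e-03  1.56957165e+00] [-9.29158624 10.40880905 15.11201336]
world angle err from -90.5 deg 0.19845308809389905 0.04689808116784407
```

Release, rise, and check.

>>> apply_moves(linear=[[0,0,0],[0,0,0],[0,0,0],[0,0,0],[0,0,0]], delta_rot=[[0,0,0],[0,0,0],[0,0,0],[0,0,0],[0,0,0]], gripper=0.1)

```text
clock: 17.07
position: [0.5917, -0.0267, 0.1074]
tool_rot: [3.141, 0.0, 1.561]
force: [-0.6, 0.0, 0.3]
grip_width: 0.0471
finger_force: 0.0
```

>>> apply_moves(linear=[[0,0,-0.2],[0,0,-0.5],[0,0,-0.8],[0,0,-1],[0,0,-1]], delta_rot=[[0,0,0],[0,0,0],[0,0,0],[0,0,0],[0,0,0]])

```text
clock: 17.48
position: [0.5934, -0.0263, 0.2115]
tool_rot: [3.136, 0.0, 1.561]
force: [-0.3, 0.0, 0.2]
grip_width: 0.0468
finger_force: 0.0
```

>>> apply_moves(linear=[[-0.9,0,-0.8],[-0.9,0,-0.8],[-0.9,0,-0.8],[-0.9,0,-0.8],[-0.9,0,-0.8]], delta_rot=[[0,0,0],[0,0,0],[0,0,0],[0,0,0],[0,0,0]])

```text
clock: 17.9
position: [0.591, -0.1182, 0.2879]
tool_rot: [3.14, 0.001, 1.558]
force: [-0.6, -0.0, -0.4]
grip_width: 0.0469
finger_force: 0.0
```

Run:
```python
from h import *
im,d,P=grab('wrist'); save('w5.png',im); s=monitor.observe()
x,y,z=P[...,0],P[...,1],P[...,2]; ok=d>0
def rect(n,m):
    q=P[m]; print(n,m.sum(),q.mean(0).round(4),[np.round(t,1) for t in cv2.minAreaRect((q[:,:2]*1000).astype(np.float32))])
n=lambda a,b,r:ok&(np.hypot(x-a,y-b)<r)
rect('lug',n(.592,-.026,.04)&(z>.125))
rect('drvtop',n(.548,.140,.08)&(abs(z-.092)<.003)&(y>.105))
rect('bar',n(.4973,-.047,.04)&(z>.107))
print(s['position'],s['force'])
```

```text
lug 468 [ 0.5928 -0.0263  0.1321] [array([592.8, -26.1]), array([29.4, 13.7]), np.float64(89.6)]
drvtop 0 [nan nan nan] [array([0., 0.]), array([0., 0.]), np.float64(0.0)]
bar 763 [ 0.4978 -0.0465  0.1139] [array([496.7, -46.6]), array([13.1, 57.2]), np.float64(89.3)]
[ 0.59066093 -0.11659363  0.28695286] [ 0.5304258  0.7371271 -0.8977624]<stdin>:5: RuntimeWarning: Mean of empty slice.
  ret = um.true_divide(
```

View pics/w5.png

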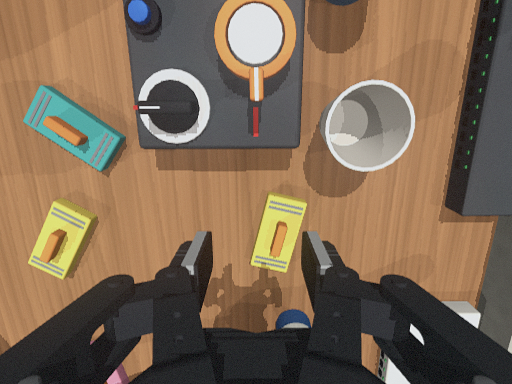

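The lug's white line at (257,85) runs straight into the red mark at (256,120). A quick side-camera check of the drive, then hand in.

Run:
```python
from h import *
im,d,P=grab('side'); x,y,z=P[...,0],P[...,1],P[...,2]
m=(d>0)&(abs(x-.548)<.06)&(abs(y-.14)<.03)
print(np.median(z[m&(z<.1)]))
q=P[m&(abs(z-.092)<.006)]; print(len(q),cv2.minAreaRect((q[:,:2]*1000).astype(np.float32)))
A=np.c_[q[:,:2],np.ones(len(q))]; print('tilt',np.linalg.lstsq(A,q[:,2],rcond=None)[0][:2])
s=monitor.observe(); print(s['force'],abs(s['qd']).max())
if abs(np.median(z[m&(z<.1)])-.092)<.004: print(workorder.job_done())
```

```text
0.09195938145736127
336 ((546.2457885742188, 140.12928771972656), (116.16004943847656, 59.2540168762207), 0.29836249351501465)
tilt [ 0.00079235 -0.00315356]
[1.13850883 0.71701714 0.1697501 ] 0.014202858571479808
the job is handed in; nothing more can be done
None
```

I handed the job in, and my last camera checks showed the dial at off, the orange-grip drive flat in the cradle and the collar's white line on the red mark; the judge's result was not reported back.

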